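# Slide a loaded firing tray under the preheating canopy onto its probe

## Robot

A 6-joint arm with a two-finger parallel gripper is mounted at the origin on the work surface. World frame = base frame: x ahead of the robot, y to its left, z up, the work surface at z = 0. Lengths are in m, angles in rad, forces in N, time in s.
With the tool pointing down it reaches from about 0.35 to 0.875 m from the base axis. Payload 4.2 kg.
Tool frame: the origin (TCP) lies on the centre line of the jaws, within the pads' length; the fingertips stand r.tip_reach ahead of it and the grasp point (between the pads) lies 3 mm ahead of it (r.tip_reach is the distance from the TCP to the fingertips, in m); z points along the fingers, y is the line along which they close (so a half turn about z gives the same grasp; the last joint's range is limited). The gripper opens to 87 mm and grips with 3 to 60 N. Pads are 19 mm wide; open, the fingers measure 117 mm over their backs; the gripper's body (75 mm by 190 mm) begins 51 mm behind the grasp point.
Start: joints at [1.388, 0.385, 0.008, 0, -1.194, -0.259], TCP at [0.267, 0.565, 0.245] pointing down, gripper open.
Joint ranges: [-3.14, 3.14], [-1.21, 2.06], [-1.07, 1.41], [-3.16, 2.05], [-2.99, -0.16], [-3.1, 3.1]. Speed limits (rad/s): [2.79, 2.79, 3.14, 3.14, 3.14, 3.14].

## Interface

Orientations are given as a 3x3 rotation matrix whose columns are the frame's x, y, z axes.
In Python, from bench import sensors, read_camera, camera_params, order, r gives the robot as it stands.
- The arm moves only by the tool drive_tool, never from a script. Its argument "steps" is a list of rows, each a list of 4 numbers: the shift along the tool's x, y, z in m, then the turn about the tool's z in rad. A call has 1 to 20 rows; each row is the pose to reach, as a shift and turn from the pose commanded when the call began, along the tool's axes at that moment; what a row does not reach only later rows make up. A row lasts 1/8 s, in which the tool goes at most 62.5 mm and 10.7 degrees, less where a joint would pass 70% of its speed; a pose out of reach is approached as far as the arm can. A call with a gripper value outside its range is refused whole. "grip" is the opening in per cent of the stroke, from 0 (shut) to 100 (fully open), set as the call begins (left out, the last holds). The fingers move at their own pace and stop on an object; "grip_force" is the grip in N (left out, the last holds). Time passes only in rows, so rows that repeat a pose let the fingers close. It gives the time, the measured TCP pose, the force, the opening and the grip force at its end, in the units of the state.
- sensors.observe(): the state, without advancing time (a new reading comes with each control period).
- read_camera(name): name is "scene" or "side" or "wrist"; returns (picture, depth): 400x640x3 uint8, red, green, blue; 400x640 float32, m along the optical axis (not along the pixel's ray), 0 where there is no reading.
- camera_params(name): a dict with "fovy" (degrees; the focal length in pixels is half the picture's height over the tangent of half this angle, whatever the lens; pixels are square), "cx", "cy" (the principal point, pixels), "world_from_camera" (4x4, takes a point from camera to world coordinates). Camera axes: x right, y down, z forward; pixel columns grow to the right and rows downward; lengths in m; the calibration is good to about 2 mm. The wrist camera is an equidistant fisheye: a pixel r from the principal point sees the ray r / f radians off the axis. A picture is of the moment at which its call begins: read the wrist's pose just before it. camera_params takes no time and is no camera call; for the wrist camera it gives the pose at the moment of the call.
- order.hand_in(): hands the job in; it is judged then, once.
The state is a dict: "time": time; "qpos": joint angles; "joint_velocities": joint speeds; "effort": joint torques, N m; "tcp_pos": TCP position; "tcp_rot": TCP orientation; "ft_force": force on the tool from outside, world axes, zero at the start; "torque": the same for the moment, N m; "width": finger opening in m; "finger_force": force on a finger pad.
Only numpy, scipy, OpenCV 4.12 (cv2) and the standard library are available. Lean on these libraries where they do the work, as an engineer would, in place of code of your own. Each camera call takes 0.05 s, during which the arm holds its last target. There are 200 camera calls.

## Task

Slide the loaded white firing tray along the bench, without lifting it, up onto the steel plate of the grey preheating stand and squarely in under its canopy until it rests against the sprung probe bar hidden inside, and leave it there touching the bar. How deep the bar is set is not known beforehand, so feel for it, and press gently: it is delicate. The two stump models must stay standing on the tray, and the jars and the jaw model must stay where they are.

Things in the scene. Friction and masses are not known exactly. Their poses are not given: they have to be found in the camera images.
- tray: Loose flat white ceramic firing tray, a slab 140 long (its x) x 100 wide (its y) x 14 mm thick, about 0.5 kg (varies), lying on the bench; too wide to grip across. Origin at the centre of its underside, z up. Its +x end is the one that goes into the stand first.
- stand: Fixed grey preheating stand: canopy 160 deep x 220 wide, underside 65 and top 140 mm above the bench. Origin on the bench under the middle of its mouth; +x points into it (the way the tray goes in). Under the canopy, cheeks at x = 0 to 160 mm leave 120 mm between them (y = +-60) for the 100 mm tray.
- plate_edge (a point): Middle of the front edge, on the top face, of the stand's steel base plate: 75 mm before the mouth, 3 mm above the bench. The plate is 220 wide, 3 mm thick and runs from here to 160 mm past the mouth; a gentle ramp 20 mm long leads up to it from the bench. Axes as the stand's.
- probe: Rear wall of the stand with its sprung probe, a steel bar 70 mm wide, 6 to 22 mm above the bench, hidden under the canopy. Origin and axes are the stand's: they do not tell the setting. The bar's free face is anywhere from 60 to 95 mm past the mouth; it gives 6 mm at 0.9 N/mm, then stops hard. Home, the tray sticks out 39 to 80 mm; friction holds it there against the spring.
- stump_a: Small plaster stump model standing loose on the tray, 24 mm diameter at the foot, 26 mm high, 30 g. Origin at the centre of its foot.
- stump_b: A second stump model like stump_a, beside it on the tray.
- jar_tall: Bystander: closed glass jar, 40 mm diameter, 55 mm high. Origin at the centre of its underside.
- jar_wide: Bystander: closed clear jar with a black cap, 56 mm diameter, 40 mm high. Origin at the centre of its underside.
- jar_small: Bystander: closed glass jar, 32 mm diameter, 38 mm high. Origin at the centre of its underside.
- jaw_model: Bystander: plaster jaw model 50 x 60 mm, 28 mm high. Origin at the centre of its underside.
Not all that is in view belongs to the job. Leave any purple look-alike of the tray alone.

How it is judged:
By the outcome, as a careful person would: the job done as asked, in the order asked, and still so for the second after the job is handed in, with the robot touching nothing.
It also fails if it takes over 72 s, if anything falls off the work surface, if the arm or the gripper's body presses on something with over 40 N, if the wrist force passes 120 N, or if a joint passes its speed limit or range.

## Working session

There is one attempt and no reset: what is moved stays moved. The work goes in short steps, Python scripts to look and compute and a tool call to move; the robot and the scene stay as the last step left them, time stands still between calls to the robot, and variables do not carry over. Pictures are saved under pics/ and viewed, at most 10 in all, crops included, and the job is handed in when it is done.

Besides the shell and the picture viewer there is one more tool, called after "Request:" as name(argument=value, ...), one argument or row to a line, values as JSON. drive_tool: Moves the arm, as the interface text tells. Its arguments: {"type":"object","properties":{"steps":{"type":"array","items":{"type":"array","items":{"type":"number"}}},"grip":{"type":"number"},"grip_force":{"type":"number"}},"required":["steps"]}

```bash
mkdir -p pics; ls; cat > h.py <<'E'
import numpy as np, cv2
from bench import sensors, read_camera, camera_params, order, r
def save(n,p): cv2.imwrite('pics/'+n+'.png',cv2.cvtColor(p,cv2.COLOR_RGB2BGR))
def f(P): return 200/np.tan(np.radians(P['fovy'])/2)
def cloud(d,P):
    v,u=np.mgrid[0:400,0:640]; F=f(P)
    c=np.stack([(u-P['cx'])/F*d,(v-P['cy'])/F*d,d,np.ones_like(d)],-1)
    return (c@P['world_from_camera'].T)[...,:3]
E
python3 - <<'E'
from h import *
for n in('scene','side'):
    p,d=read_camera(n);P=camera_params(n);save(n,p);np.savez('/tmp/'+n,p=p,d=d)
    print(n,P['fovy'],P['cx'],P['cy'],np.round(P['world_from_camera'],3).tolist())
s=sensors.observe();print(s['time'],s['tcp_pos'],np.round(s['tcp_rot'],3).tolist(),s['ft_force'],r.tip_reach)
E
```

```text
pics
scene 56.69293219363504 318.78158268245767 196.22689169643337 [[0.471, 0.718, -0.513, 1.052], [0.882, -0.373, 0.288, -0.289], [0.015, -0.588, -0.809, 0.82], [0.0, 0.0, 0.0, 1.0]]
side 49.656205489771516 315.6288752692228 203.19916728906904 [[0.039, -0.539, 0.841, -0.329], [-0.999, -0.007, 0.042, -0.062], [-0.017, -0.842, -0.539, 0.637], [0.0, 0.0, 0.0, 1.0]]
0.1 [0.26698691 0.5645437  0.24356492] [[0.904, -0.428, -0.001], [-0.428, -0.904, -0.002], [0.0, 0.002, -1.0]] [-0.36419417 -0.29713098 -0.22108016] 0.022
```

View pics/scene.png

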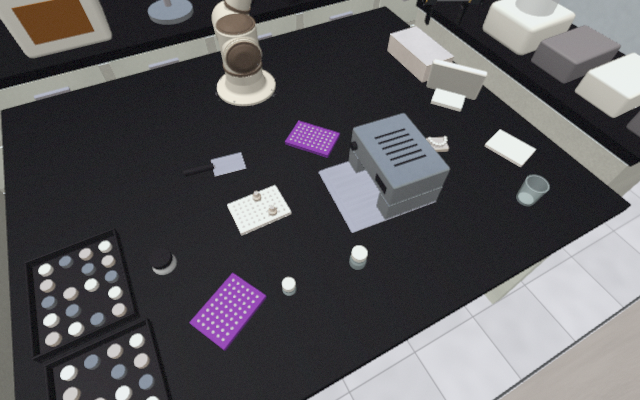

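View pics/side.png

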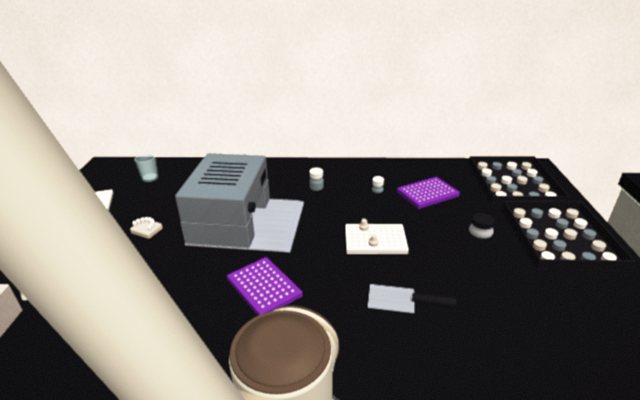

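The scene view shows the white tray at (259,210) carrying two stumps at (257,196) and (272,210). The stand's canopy is at (400,155), with its plate on the left at (350,195), so the stand's +x points right and slightly up in the picture. Jars are at (163,262), (289,286) and (358,258), the jaw model is at (437,144), and the purple tray decoys are separate. Next I'll measure.

```bash
cat > m.py <<'E'
from h import *
def rays(uv,P,z):
    uv=np.asarray(uv,float).reshape(-1,2);F=f(P);W=P['world_from_camera']
    c=np.c_[(uv[:,0]-P['cx'])/F,(uv[:,1]-P['cy'])/F,np.ones(len(uv))]@W[:3,:3].T
    return W[:3,3]+c*((z-W[2,3])/c[:,2])[:,None]
def rect(pts,n=''):
    (c,(w,h),a)=cv2.minAreaRect((pts[:,:2]*1000).astype(np.float32))
    print(n,'c',np.round(c,1),'wh',np.round([w,h],1),'ang',round(a,2)); return c,w,h,a
def tray(p,d,P,box):
    u0,v0,u1,v1=box
    m=np.zeros((400,640),np.uint8); s=p[v0:v1,u0:u1].astype(int)
    m[v0:v1,u0:u1]=(s.min(-1)>110)&(s.max(-1)-s.min(-1)<70)
    m=cv2.morphologyEx(m,cv2.MORPH_CLOSE,np.ones((5,5)))
    k,l,st,_=cv2.connectedComponentsWithStats(m); i=1+st[1:,4].argmax()
    return l==i
E
python3 - <<'E'
from m import *
for n,box in(('scene',(220,175,300,240)),('side',(335,210,415,260))):
    z=np.load('/tmp/%s.npz'%n);p,d=z['p'],z['d'];P=camera_params(n);C=cloud(d,P)
    m=tray(p,d,P,box); X=C[m]; print(n,m.sum(),'z med',np.median(X[:,2]))
    t=X[(abs(X[:,2]-np.median(X[:,2]))<.006)]; rect(t,'tray cloud')
    # hull by rays
    cs=np.vstack([c.reshape(-1,2) for c in cv2.findContours(m.astype(np.uint8),0,2)[0]])
    rect(rays(cs,P,.014),'tray rays14')
    # stumps
    q=C[m&(C[...,2]>np.median(X[:,2])+.012)]; 
    if len(q)>6:
        _,lb,ce=cv2.kmeans(q[:,:2].astype(np.float32),2,None,(3,50,1e-6),5,0);print('stumps',ce,q[:,2].max())
    # canopy top
    mm=(abs(C[...,2]-.14)<.006)&(C[...,0]>.3)&(C[...,0]<.9)&(abs(C[...,1])<.5)
    k,l,st,_=cv2.connectedComponentsWithStats(mm.astype(np.uint8));i=1+st[1:,4].argmax();X=C[l==i];print(st[i],np.median(X[:,2]));rect(X,'canopy')
    # plate: bluish light region
    pl=(p.min(-1)>120)&(p[...,2].astype(int)-p[...,0]>8)&(abs(C[...,2]-.003)<.006)
    k,l,st,_=cv2.connectedComponentsWithStats(pl.astype(np.uint8))
    for i in range(1,k):
        if st[i,4]>300: print(st[i]);rect(C[l==i],'plate')
    # all objects
    ob=(C[...,2]>.02)&(C[...,2]<.1)&(abs(C[...,1])<.6)&(C[...,0]>.3)&(C[...,0]<1)
    k,l,st,_=cv2.connectedComponentsWithStats(ob.astype(np.uint8))
    for i in range(1,k):
        if 20<st[i,4]<800: X=C[l==i];print('obj',st[i],np.round(X.min(0),3),np.round(X.max(0),3))
E
```

```text
scene 1869 z med 0.014429342660387201
tray cloud c [ 501.5 -161. ] wh [102.  140.4] ang 0.92
tray rays14 c [ 501.1 -160.1] wh [113.4 141.9] ang 0.52
stumps [[ 0.50519454 -0.14441349]
 [ 1.0521669  -0.28910315]] 0.8200795908829719
[ 353  113   97   77 4068] 0.14039962537440726
canopy c [578.3 204.3] wh [161.3 221.3] ang 85.2
[211 152  35  24 524]
plate c [ 308.1 -176.6] wh [91.2 71.6] ang 80.38
[ 319  162   81   71 2660]
plate c [567.9 101.2] wh [139.4 224.1] ang 85.21
obj [428  68  37  23 502] [0.301 0.534 0.02 ] [0.395 0.6   0.1  ]
obj [427 137  20  11  94] [0.511 0.38  0.02 ] [0.552 0.436 0.032]
obj [518 175  31  29 602] [0.772 0.468 0.02 ] [0.83  0.528 0.074]
obj [252 191   9  10  64] [ 0.464 -0.164  0.021] [ 0.484 -0.143  0.042]
obj [268 206   9  10  65] [ 0.524 -0.146  0.021] [ 0.543 -0.124  0.042]
obj [ 71 228  66 109 702] [ 0.4  -0.6   0.02] [ 0.642 -0.5    0.033]
obj [349 246  18  21 293] [ 0.733 -0.03   0.02 ] [0.77  0.007 0.06 ]
obj [148 248  25  23 411] [ 0.516 -0.445  0.02 ] [ 0.566 -0.396  0.044]
obj [282 277  13  16 160] [ 0.72  -0.199  0.023] [ 0.75  -0.17   0.042]
obj
[... 326 characters left out ...]
024995771736465
canopy c [574.7 204.9] wh [160.1 222.9] ang 85.06
[ 250  199   54   53 1961]
plate c [572.3  93.6] wh [127.2 228.2] ang 84.84
[368 284  46  29 849]
plate c [ 310.7 -178.6] wh [88.  71.9] ang 81.8
obj [134 153  23  24 419] [0.767 0.469 0.02 ] [0.83  0.526 0.072]
obj [309 168  14  18 200] [ 0.727 -0.028  0.02 ] [0.768 0.01  0.057]
obj [373 177  11  10  91] [ 0.716 -0.199  0.022] [ 0.748 -0.171  0.041]
obj [472 213  22  19 317] [ 0.513 -0.445  0.02 ] [ 0.565 -0.395  0.043]
obj [132 218  23  13 136] [0.502 0.383 0.02 ] [0.549 0.437 0.031]
obj [359 219  10  11  73] [ 0.516 -0.145  0.02 ] [ 0.536 -0.123  0.041]
obj [368 234  11  12  86] [ 0.453 -0.164  0.02 ] [ 0.474 -0.141  0.041]
```

Request:
drive_tool(
  steps=[
    [0.15,0.2,0,-0.15],
    [0.3,0.4,0,-0.3],
    [0.443,0.585,0,-0.356],
    [0.443,0.585,0,-0.356],
    [0.443,0.585,0,-0.356],
    [0.443,0.585,0,-0.356],
    [0.443,0.585,0,-0.356],
    [0.443,0.585,0,-0.356],
    [0.443,0.585,0,-0.356],
    [0.443,0.585,0,-0.356],
    [0.443,0.585,0,-0.356],
    [0.443,0.585,0,-0.356],
    [0.443,0.585,0,-0.356],
    [0.443,0.585,0,-0.356],
    [0.443,0.585,0,-0.356],
    [0.443,0.585,0,-0.356],
    [0.443,0.585,0,-0.356],
  ],
  grip=100,
)

```text
time: 2.22
tcp_pos: [0.4176, -0.1526, 0.2447]
tcp_rot: [[0.996, -0.084, 0.0], [-0.084, -0.996, 0.0], [0.0, -0.0, -1.0]]
ft_force: [0.4, 0.2, 0.8]
width: 0.0874
finger_force: 0.0
```

Request:
drive_tool(
  steps=[
    [0,0,0.06,0],
    [0,0,0.12,0],
    [0,0,0.17,0],
    [0,0,0.2,0],
    [0,0,0.216,0],
    [0,0,0.216,0],
    [0,0,0.216,0],
  ],
)

```text
time: 3.1
tcp_pos: [0.4183, -0.1531, 0.0292]
tcp_rot: [[0.996, -0.085, 0.002], [-0.085, -0.996, -0.0], [0.002, 0.0, -1.0]]
ft_force: [0.5, 0.5, -0.3]
width: 0.0868
finger_force: 0.0
```

```bash
python3 - <<'E'
from h import *
p,d=read_camera('wrist');save('w1',p);print({k:np.round(v,3).tolist() for k,v in camera_params('wrist').items()})
p2,_=read_camera('scene');save('s1',cv2.resize(p2[150:290,180:404],(800,500)))
E
```

```text
{'fovy': 65.706, 'cx': 312.862, 'cy': 194.562, 'world_from_camera': [[-0.085, -0.955, -0.284, 0.497], [-0.996, 0.082, 0.025, -0.159], [-0.001, 0.285, -0.958, 0.169], [0.0, 0.0, 0.0, 1.0]]}
```

View pics/s1.png

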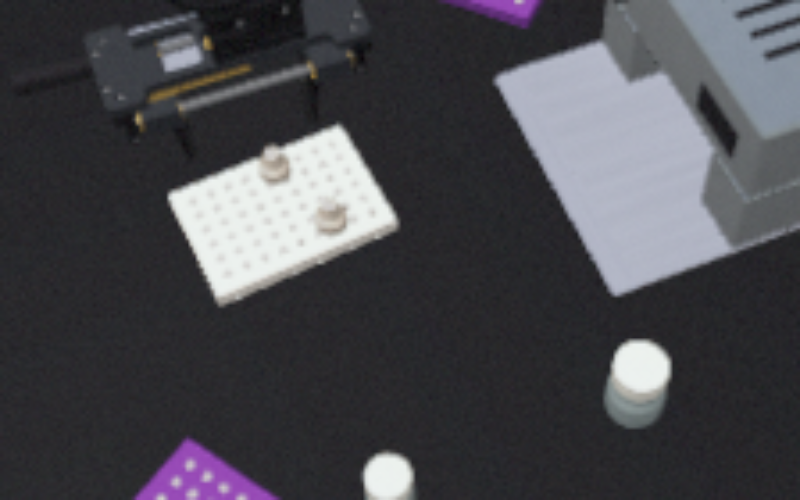

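The crop shows both fingers beside the tray's long left side, with the tray at (285,215) and the stumps upright at (275,160) and (330,210). I'll push sideways to line it up.

Request:
drive_tool(
  steps=[
    [0.005,0,0,0],
    [0.009,0,0,0],
    [0.013,0,0,0],
    [0.017,0,0,0],
    [0.021,0,0,0],
    [0.025,0,0,0],
    [0.029,0,0,0],
    [0.033,0,0,0],
    [0.037,0,0,0],
    [0.041,0,0,0],
    [0.045,0,0,0],
    [0.049,0,0,0],
    [0.053,0,0,0],
    [0.056,0,0,0],
    [0.058,0,0,0],
    [0.06,0,0,0],
    [0.06,0,0,0],
  ],
)

```text
time: 5.32
tcp_pos: [0.4777, -0.1584, 0.0286]
tcp_rot: [[0.996, -0.086, 0.001], [-0.086, -0.996, -0.0], [0.001, 0.0, -1.0]]
ft_force: [-1.8, -0.6, -0.8]
width: 0.0872
finger_force: 0.9
```

```bash
cat > t.py <<'E'
from m import *
def look(boxes):
  for n,box in boxes.items():
    p,d=read_camera(n);P=camera_params(n);C=cloud(d,P);save('last_'+n,p)
    mm=(abs(C[...,2]-.14)<.006)&(C[...,0]>.45)&(C[...,0]<.75)&(C[...,1]>0)&(C[...,1]<.4)&(p.max(-1)<190)
    k,l,st,_=cv2.connectedComponentsWithStats(mm.astype(np.uint8));c=rect(C[l==1+st[1:,4].argmax()],n+' canopy')
    a=np.radians(85.1);h=np.array([np.cos(a),np.sin(a)]);nn=np.array([h[1],-h[0]])
    o=np.array(c[0])-80*h
    s=p.astype(int); B=np.zeros((400,640),bool);B[box[1]:box[3],box[0]:box[2]]=1
    m=B&(s.min(-1)>110)&(s[...,2]-s[...,0]<8)&(C[...,2]>.008)&(C[...,2]<.0225)&(C[...,0]>.3)
    k,l,st,_=cv2.connectedComponentsWithStats(m.astype(np.uint8));X=C[l==1+st[1:,4].argmax()]
    t=rect(X,n+' tray'); D=np.array(t[0])-o
    print('  stand coords s=%.1f n=%.1f  s-range %s'%(D@h,D@nn,np.round(np.percentile((X[:,:2]*1000-o)@h,[.3,99.7]),1)),'n-range',np.round(np.percentile((X[:,:2]*1000-o)@nn,[.3,99.7]),1))
    q=C[B&(C[...,2]>.026)&(C[...,2]<.047)&(s.min(-1)>70)&((s[...,0]-s[...,2])>5)]
    print('  stump pts',len(q),np.round(np.percentile(q[:,2],98),3) if len(q) else '')
E
python3 - <<'E'
from t import *
look({'scene':(220,165,330,250),'side':(320,195,420,265)})
s=sensors.observe();print(s['tcp_pos'],s['ft_force'])
E
```

```text
scene canopy c [578.9 203.8] wh [160.7 220.4] ang 84.72
scene tray c [ 538.8 -168.4] wh [139.9 104.1] ang 85.48
  stand coords s=-294.3 n=-8.1  s-range [-363.9 -225. ] n-range [-58.   43.2]
  stump pts 91 0.041
side canopy c [570.7 184.1] wh [122.3 219.1] ang 86.62
side tray c [ 518.2 -161.3] wh [96.2 66.6] ang 83.06
  stand coords s=-268.6 n=-22.8  s-range [-317.3 -225.3] n-range [-55.5  10.3]
  stump pts 88 0.045
[ 0.47762589 -0.15842176  0.02860807] [-1.78433859 -0.29940289 -1.49021001]
```

Request:
drive_tool(
  steps=[
    [0.002,0,0,0],
    [0.004,0,0,0],
    [0.006,0,0,0],
    [0.007,0,0,0],
    [0.008,0,0,0],
    [0.008,0,0,0],
    [0.008,0,0,0],
    [0.003,0,0,0],
    [-0.01,0,0,0],
    [-0.03,0,0,0],
    [-0.03,0,-0.03,0],
    [-0.03,0,-0.08,0],
    [-0.03,0,-0.08,0],
  ],
)

```text
time: 7.05
tcp_pos: [0.4504, -0.1559, 0.1124]
tcp_rot: [[0.996, -0.085, 0.011], [-0.085, -0.996, -0.001], [0.011, -0.0, -1.0]]
ft_force: [0.4, 0.3, -0.5]
width: 0.0868
finger_force: 0.0
```

```bash
python3 - <<'E'
from t import *
look({'scene':(220,165,330,250),'side':(320,195,420,265)})
s=sensors.observe();print(s['time'],s['tcp_pos'],s['ft_force'])
E
```

```text
scene canopy c [578.7 204.4] wh [161.2 222.4] ang 84.32
scene tray c [ 546.3 -169. ] wh [139.9 102.3] ang 85.18
  stand coords s=-294.9 n=-0.4  s-range [-364.4 -225.8] n-range [-50.1  50. ]
  stump pts 81 0.042
side canopy c [572.8 202.1] wh [154.9 217. ] ang 85.31
side tray c [ 544.3 -168.6] wh [139.7 105.3] ang 84.9
  stand coords s=-291.8 n=3.2  s-range [-361.4 -222.4] n-range [-48.8  53.8]
  stump pts 88 0.04
7.15 [ 0.44743156 -0.15567933  0.1090407 ] [-0.77744486 -0.01446084 -1.31129535]
```

Request:
drive_tool(
  steps=[
    [0.0,0.05,0,0.18],
    [0.03,0.09,0,0.36],
    [0.07,0.104,0,0.54],
    [0.099,0.104,0,0.72],
    [0.099,0.104,0,0.9],
    [0.099,0.104,0,1.08],
    [0.099,0.104,0,1.26],
    [0.099,0.104,0,1.44],
    [0.099,0.104,0,1.571],
    [0.099,0.104,0,1.571],
    [0.099,0.104,0.03,1.571],
    [0.099,0.104,0.06,1.571],
    [0.099,0.104,0.077,1.571],
    [0.099,0.104,0.079,1.571],
    [0.099,0.104,0.079,1.571],
  ],
  grip=60,
)

```text
time: 9.02
tcp_pos: [0.5377, -0.2681, 0.0301]
tcp_rot: [[-0.085, -0.996, 0.001], [-0.996, 0.085, -0.0], [0.0, -0.001, -1.0]]
ft_force: [-0.0, -0.9, 1.1]
width: 0.0522
finger_force: 0.0
```

Request:
drive_tool(
  steps=[
    [-0.006,0,0,0],
    [-0.012,0,0,0],
    [-0.017,0,0,0],
    [-0.021,0,0,0],
    [-0.026,0,0,0],
    [-0.032,0,0,0],
    [-0.039,0,0,0],
    [-0.046,0,0,0],
    [-0.053,0,0,0],
    [-0.06,0,0,0],
    [-0.067,0,0,0],
    [-0.074,0,0,0],
    [-0.081,0,0,0],
    [-0.088,0,0,0],
    [-0.095,0,0,0],
    [-0.102,0,0,0],
    [-0.109,0,0,0],
    [-0.115,0,0,0],
    [-0.119,0,0,0],
    [-0.12,0,0,0],
  ],
)

```text
time: 11.52
tcp_pos: [0.5474, -0.1481, 0.0299]
tcp_rot: [[-0.085, -0.996, -0.0], [-0.996, 0.085, -0.0], [0.0, 0.0, -1.0]]
ft_force: [-0.1, -5.3, 4.3]
width: 0.0522
finger_force: 2.8
```

```bash
python3 - <<'E'
from t import *
look({'scene':(240,140,380,250),'side':(250,195,420,265)})
s=sensors.observe();print(s['time'],s['tcp_pos'],s['ft_force'])
E
```

```text
scene canopy c [579.1 204.1] wh [160.5 221.6] ang 85.41
scene tray c [555.7 -60.4] wh [124.2 101.1] ang 84.69
  stand coords s=-185.6 n=-0.7  s-range [-239.8 -123.9] n-range [-50.4  49.5]
  stump pts 82 0.041
side canopy c [571.4 184.3] wh [118.7 219.1] ang 85.2
side tray c [551.2 -67.9] wh [141.7 104. ] ang 83.91
  stand coords s=-173.1 n=1.4  s-range [-242.8 -103.4] n-range [-49.4  52.2]
  stump pts 96 0.042
11.625 [ 0.54741512 -0.14811766  0.02974544] [ 0.7539862  -3.89898735  3.80161121]
```

Request:
drive_tool(
  steps=[
    [-0.003,0,0,0],
    [-0.008,0,0,0],
    [-0.013,0,0,0],
    [-0.018,0,0,0],
    [-0.023,0,0,0],
    [-0.028,0,0,0],
    [-0.033,0,0,0],
    [-0.038,0,0,0],
    [-0.043,0,0,0],
    [-0.048,0,0,0],
    [-0.054,0,0,0],
    [-0.06,0,0,0],
    [-0.066,0,0,0],
    [-0.072,0,0,0],
    [-0.078,0,0,0],
    [-0.084,0,0,0],
    [-0.09,0,0,0],
    [-0.096,0,0,0],
    [-0.099,0,0,0],
    [-0.1,0,0,0],
  ],
)

```text
time: 14.12
tcp_pos: [0.5553, -0.0489, 0.0296]
tcp_rot: [[-0.086, -0.996, -0.002], [-0.996, 0.086, -0.001], [0.001, 0.002, -1.0]]
ft_force: [-0.4, -5.2, 5.1]
width: 0.0524
finger_force: 3.1
```

```bash
python3 - <<'E'
from t import *
look({'scene':(260,130,400,250),'side':(230,195,420,265)})
p=cv2.imread('pics/last_scene.png')[110:250,270:494];q=cv2.imread('pics/last_side.png')[150:290,200:424]
cv2.imwrite('pics/c2.png',np.vstack([cv2.resize(x,(480,300)) for x in(p,q)]))
s=sensors.observe();print(s['time'],s['tcp_pos'],s['ft_force'])
E
```

```text
scene canopy c [578.2 203.6] wh [159.9 222.3] ang 85.2
scene tray c [564.8  54.5] wh [ 93.3 102.6] ang 84.18
  stand coords s=-69.8 n=-0.6  s-range [-113.9  -24.5] n-range [-50.8  50. ]
  stump pts 95 0.043
side canopy c [573.5 204.8] wh [159.2 220.5] ang 85.1
side tray c [559.7  30.9] wh [140.5 105. ] ang 84.91
  stand coords s=-94.5 n=1.1  s-range [-163.9  -24.8] n-range [-50.3  52.3]
  stump pts 119 0.043
14.225 [ 0.55532631 -0.04885538  0.02957166] [ 0.24754042 -4.81685346  4.61007075]
```

View pics/c2.png

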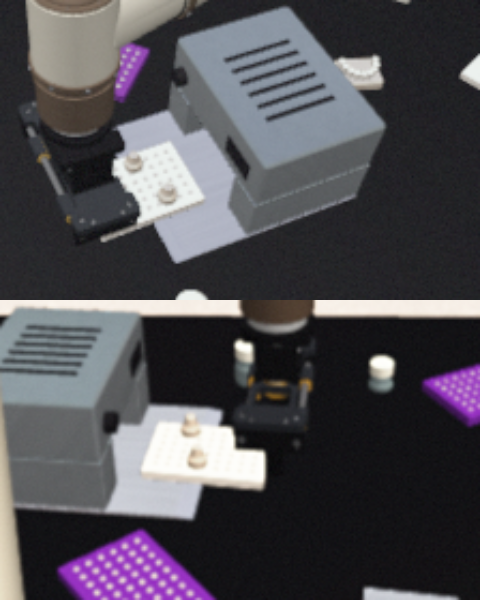

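The top half of the crop (scene view) shows the tray square and centred on the plate at (165,190), with both stumps upright. The bottom half (side view) agrees, with the tray at (205,455) heading into the mouth. I'll push to just short of the nearest possible bar position.

Request:
drive_tool(
  steps=[
    [-0.003,0,0,0],
    [-0.007,0,0,0],
    [-0.011,0,0,0],
    [-0.015,0,0,0],
    [-0.019,0,0,0],
    [-0.023,0,0,0],
    [-0.027,0,0,0],
    [-0.031,0,0,0],
    [-0.035,0,0,0],
    [-0.039,0,0,0],
    [-0.043,0,0,0],
    [-0.047,0,0,0],
    [-0.051,0,0,0],
    [-0.055,0,0,0],
    [-0.059,0,0,0],
    [-0.063,0,0,0],
    [-0.066,0,0,0],
    [-0.068,0,0,0],
  ],
)

```text
time: 16.48
tcp_pos: [0.5606, 0.0186, 0.0294]
tcp_rot: [[-0.086, -0.996, -0.003], [-0.996, 0.086, -0.001], [0.001, 0.003, -1.0]]
ft_force: [-0.7, -6.7, 4.1]
width: 0.0523
finger_force: 3.0
```

```bash
cat > ff.py <<'E'
from t import *
def avg(n=6):
    h=np.array([.0854,.9963,0]);L=[]
    for i in range(n):
        s=sensors.observe();L.append(np.r_[-s['ft_force']@h,s['ft_force'][2],((s['tcp_pos']-np.array([.570,.1247,0]))@h)*1000+9.5,s['tcp_pos'][2]*1000,s['finger_force']]);read_camera('wrist')
    L=np.array(L);print('t %.2f'%s['time'],'push,fz,rear_s,z,ff',np.round(L.mean(0),2),'sd',np.round(L.std(0),2))
E
python3 - <<'E'
from ff import *
look({'scene':(260,130,420,250),'side':(230,195,420,265)})
avg()
E
```

```text
scene canopy c [579.  203.4] wh [162.8 220.5] ang 85.11
scene tray c [569.5 120.2] wh [ 70.5 119.8] ang 72.77
  stand coords s=-3.7 n=-2.4  s-range [-45.6  28.6] n-range [-55.9  48.9]
  stump pts 99 0.044
side canopy c [572.6 205.5] wh [160.7 220.6] ang 84.91
side tray c [570.7  89.8] wh [121.8 118. ] ang 85.64
  stand coords s=-35.5 n=8.1  s-range [-96.5  23.4] n-range [-49.7  65.3]
  stump pts 137 0.044
t 16.82 push,fz,rear_s,z,ff [  4.95   3.6  -96.83  29.23   2.34] sd [0.61 0.29 0.02 0.06 0.02]
```

Request:
drive_tool(
  steps=[
    [-0.002,0,0,0],
    [-0.004,0,0,0],
    [-0.006,0,0,0],
    [-0.008,0,0,0],
    [-0.009,0,0,0],
    [-0.01,0,0,0],
    [-0.011,0,0,0],
    [-0.0115,0,0,0],
    [-0.012,0,0,0],
  ],
)

```text
time: 18.0
tcp_pos: [0.5629, 0.031, 0.0295]
tcp_rot: [[-0.086, -0.996, -0.0], [-0.996, 0.086, 0.0], [-0.0, 0.0, -1.0]]
ft_force: [-0.1, -2.1, -1.6]
width: 0.0522
finger_force: 1.0
```

```bash
python3 -c "
from ff import *
avg(4)"
```

```text
t 18.15 push,fz,rear_s,z,ff [  1.47  -1.48 -84.43  29.56   0.84] sd [0.39 0.3  0.02 0.03 0.11]
```

Request:
drive_tool(
  steps=[
    [-0.001,0,0,0],
    [-0.002,0,0,0],
    [-0.003,0,0,0],
    [-0.0035,0,0,0],
    [-0.004,0,0,0],
  ],
)

```text
time: 18.82
tcp_pos: [0.5633, 0.0349, 0.0296]
tcp_rot: [[-0.086, -0.996, 0.0], [-0.996, 0.086, -0.0], [0.0, -0.0, -1.0]]
ft_force: [-0.8, -2.7, 0.4]
width: 0.0521
finger_force: 1.3
```

Request:
drive_tool(
  steps=[
    [-0.0005,0,0,0],
    [-0.001,0,0,0],
    [-0.0015,0,0,0],
    [-0.002,0,0,0],
  ],
)

```text
time: 19.32
tcp_pos: [0.5635, 0.0369, 0.0296]
tcp_rot: [[-0.086, -0.996, 0.0], [-0.996, 0.086, -0.0], [0.0, -0.0, -1.0]]
ft_force: [-0.1, -3.2, -0.0]
width: 0.0523
finger_force: 1.5
```

Request:
drive_tool(
  steps=[
    [-0.0005,0,0,0],
    [-0.001,0,0,0],
    [-0.0015,0,0,0],
    [-0.002,0,0,0],
  ],
)

```text
time: 19.82
tcp_pos: [0.5636, 0.0387, 0.0296]
tcp_rot: [[-0.086, -0.996, -0.0], [-0.996, 0.086, -0.0], [0.0, 0.0, -1.0]]
ft_force: [0.0, -4.3, -0.3]
width: 0.0522
finger_force: 2.3
```

Request:
drive_tool(
  steps=[
    [-0.0005,0,0,0],
    [-0.001,0,0,0],
  ],
)

```text
time: 20.08
tcp_pos: [0.5636, 0.0396, 0.0296]
tcp_rot: [[-0.086, -0.996, -0.0], [-0.996, 0.086, -0.0], [0.0, 0.0, -1.0]]
ft_force: [-0.1, -5.0, 1.1]
width: 0.052
finger_force: 2.8
```

Request:
drive_tool(
  steps=[
    [-0.0005,0,0,0],
    [-0.001,0,0,0],
  ],
)

```text
time: 20.32
tcp_pos: [0.5637, 0.0404, 0.0296]
tcp_rot: [[-0.086, -0.996, -0.0], [-0.996, 0.086, -0.001], [0.001, 0.0, -1.0]]
ft_force: [0.1, -6.7, 1.0]
width: 0.0521
finger_force: 3.2
```

```bash
python3 -c "
from ff import *
avg(4)
look({'scene':(260,130,420,250)})
p=cv2.imread('pics/last_scene.png')[120:230,300:476];q=cv2.cvtColor(read_camera('side')[0],cv2.COLOR_RGB2BGR)[170:280,200:376]
cv2.imwrite('pics/c3.png',np.vstack([cv2.resize(x,(480,300)) for x in(p,q)]))"
```

```text
t 20.48 push,fz,rear_s,z,ff [  6.23   0.17 -74.96  29.58   3.02] sd [0.35 0.54 0.02 0.01 0.1 ]
scene canopy c [578.5 204.4] wh [160.3 222.1] ang 84.86
scene tray c [577.6 127. ] wh [ 58.5 137.7] ang 54.0
  stand coords s=2.7 n=5.7  s-range [-55.2  27.1] n-range [-60.8  50.2]
  stump pts 68 0.043
```

View pics/c3.png

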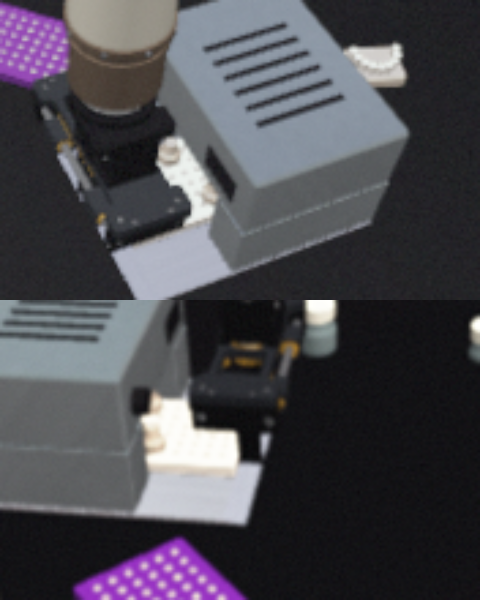

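The top half (scene view) shows the tray partly under the canopy with both stumps upright at (168,150) and (210,190). The bottom half (side view) shows the tray's rear on the plate at (235,450). The push force has risen steadily at about 0.9 N/mm over roughly 4 mm, which matches the sprung bar. I'll back off slowly.

Request:
drive_tool(
  steps=[
    [0.0003,0,0,0],
    [0.0006,0,0,0],
    [0.001,0,0,0],
    [0.0014,0,0,0],
  ],
)

```text
time: 21.12
tcp_pos: [0.5641, 0.0402, 0.0296]
tcp_rot: [[-0.086, -0.996, 0.001], [-0.996, 0.086, 0.001], [-0.001, -0.001, -1.0]]
ft_force: [0.3, -0.8, -0.5]
width: 0.0524
finger_force: 0.0
```

Request:
drive_tool(
  steps=[
    [0.001,0,0,0],
    [0.002,0,0,0],
    [0.003,0,0,0],
    [0.006,0,0,0],
    [0.012,0,0,0],
    [0.025,0,0,0],
    [0.045,0,0,0],
    [0.08,0,0,0],
    [0.12,0,0,0],
    [0.12,0,-0.04,0],
    [0.12,0,-0.1,0],
    [0.12,0,-0.14,0],
    [0.12,0,-0.14,0],
  ],
)

```text
time: 22.75
tcp_pos: [0.5551, -0.0812, 0.1736]
tcp_rot: [[-0.087, -0.996, 0.009], [-0.996, 0.087, 0.001], [-0.001, -0.008, -1.0]]
ft_force: [0.6, 0.5, -0.2]
width: 0.0525
finger_force: 0.0
```

```bash
python3 -c "
from ff import *
look({'scene':(260,130,420,250),'side':(200,195,420,265)})
avg(3)
p=cv2.imread('pics/last_scene.png')[120:230,300:476];q=cv2.imread('pics/last_side.png')[170:280,200:376]
cv2.imwrite('pics/c4.png',np.vstack([cv2.resize(x,(480,300)) for x in(p,q)]))"
```

```text
scene canopy c [578.2 203.9] wh [160.8 222.7] ang 85.17
scene tray c [565.  101.9] wh [103.8 111. ] ang 85.39
  stand coords s=-22.7 n=-4.4  s-range [-74.4  27.8] n-range [-50.6  50.2]
  stump pts 74 0.044
side canopy c [573.5 204. ] wh [158.8 219.2] ang 84.84
side tray c [575.   99.7] wh [100.4 121.9] ang 84.58
  stand coords s=-23.8 n=10.4  s-range [-73.7  24.4] n-range [-50.   65.3]
  stump pts 83 0.043
t 22.95 push,fz,rear_s,z,ff [-1.1000e-01 -4.3000e-01 -1.9671e+02  1.6864e+02  0.0000e+00] sd [0.38 0.38 0.07 0.56 0.  ]
```

View pics/c4.png

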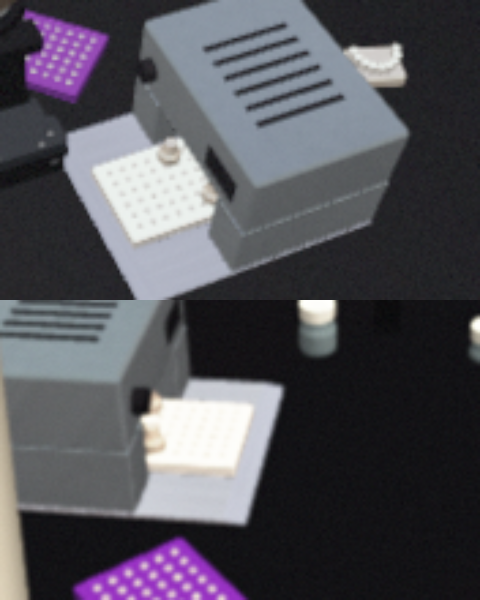

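The top half (scene view) shows the tray square on the plate at (160,190) with the stumps upright at (168,150) and (210,190). Its rear is about 74 mm out, inside the allowed 39–80 mm. The side view below agrees. That rear position also coincides with the top of the ramp at 75 mm, so the force rise could have come from the ramp. I'll check with one fine, gentle re-push.

Request:
drive_tool(
  steps=[
    [0,0,0.05,0],
    [0,0,0.1,0],
    [0,0,0.13,0],
    [0,0,0.14,0],
    [0,0,0.14,0],
    [-0.03,0,0.14,0],
    [-0.06,0,0.14,0],
    [-0.09,0,0.14,0],
    [-0.105,0,0.14,0],
    [-0.113,0,0.14,0],
    [-0.117,0,0.14,0],
    [-0.117,0,0.14,0],
    [-0.118,0,0.14,0],
    [-0.119,0,0.14,0],
  ],
)

```text
time: 24.75
tcp_pos: [0.5635, 0.0381, 0.0295]
tcp_rot: [[-0.087, -0.996, -0.0], [-0.996, 0.087, -0.0], [0.0, 0.0, -1.0]]
ft_force: [-0.1, -0.6, -0.5]
width: 0.0523
finger_force: 0.0
```

Request:
drive_tool(
  steps=[
    [-0.0005,0,0,0],
    [-0.001,0,0,0],
    [-0.0015,0,0,0],
  ],
)

```text
time: 25.12
tcp_pos: [0.5637, 0.04, 0.0295]
tcp_rot: [[-0.086, -0.996, -0.0], [-0.996, 0.086, -0.0], [0.0, 0.0, -1.0]]
ft_force: [0.1, 1.3, -0.2]
width: 0.0522
finger_force: 0.0
```

Request:
drive_tool(
  steps=[
    [-0.0003,0,0,0],
    [-0.0006,0,0,0],
  ],
)

```text
time: 25.38
tcp_pos: [0.5637, 0.0404, 0.0296]
tcp_rot: [[-0.086, -0.996, -0.0], [-0.996, 0.086, -0.0], [0.0, 0.0, -1.0]]
ft_force: [-0.2, -2.2, 0.9]
width: 0.0523
finger_force: 1.1
```

Request:
drive_tool(
  steps=[
    [-0.0002,0,0,0],
    [-0.0004,0,0,0],
  ],
)

```text
time: 25.62
tcp_pos: [0.5637, 0.0404, 0.0296]
tcp_rot: [[-0.086, -0.996, -0.0], [-0.996, 0.086, -0.001], [0.001, 0.0, -1.0]]
ft_force: [1.0, -4.7, 0.0]
width: 0.0518
finger_force: 2.4
```

Request:
drive_tool(
  steps=[
    [-0.0002,0,0,0],
    [-0.0004,0,0,0],
  ],
)

```text
time: 25.88
tcp_pos: [0.5636, 0.0406, 0.0295]
tcp_rot: [[-0.086, -0.996, -0.001], [-0.996, 0.086, -0.001], [0.001, 0.001, -1.0]]
ft_force: [0.7, -5.8, 0.4]
width: 0.0522
finger_force: 3.0
```

Request:
drive_tool(
  steps=[
    [-0.0002,0,0,0],
    [-0.0004,0,0,0],
  ],
)

```text
time: 26.12
tcp_pos: [0.5636, 0.0408, 0.0295]
tcp_rot: [[-0.086, -0.996, -0.001], [-0.996, 0.086, -0.001], [0.001, 0.001, -1.0]]
ft_force: [1.3, -6.5, 0.5]
width: 0.0525
finger_force: 3.2
```

Request:
drive_tool(
  steps=[
    [-0.0002,0,0,0],
    [-0.0004,0,0,0],
  ],
)

```text
time: 26.38
tcp_pos: [0.5636, 0.0411, 0.0295]
tcp_rot: [[-0.086, -0.996, -0.001], [-0.996, 0.086, -0.001], [0.001, 0.001, -1.0]]
ft_force: [1.5, -6.3, 0.7]
width: 0.052
finger_force: 3.4
```

The force kept rising at the spring's rate with almost no vertical force, so this is the bar and not the ramp. The tray also stayed put when I released it. I'll back off for good.

Request:
drive_tool(
  steps=[
    [0.0003,0,0,0],
    [0.0006,0,0,0],
    [0.001,0,0,0],
    [0.0015,0,0,0],
    [0.003,0,0,0],
    [0.006,0,0,0],
    [0.012,0,0,0],
    [0.03,0,0,0],
    [0.06,0,0,0],
    [0.1,0,0,0],
    [0.12,0,-0.04,0],
    [0.12,0,-0.1,0],
    [0.12,0,-0.14,0],
    [0.12,0,-0.14,0],
    [0.12,0,-0.14,0],
  ],
)

```text
time: 28.25
tcp_pos: [0.5526, -0.078, 0.1689]
tcp_rot: [[-0.087, -0.996, -0.001], [-0.996, 0.087, 0.0], [-0.0, 0.001, -1.0]]
ft_force: [-0.7, -0.1, -0.6]
width: 0.0521
finger_force: 0.0
```

```bash
python3 -c "
from ff import *
look({'scene':(260,130,420,250),'side':(200,195,420,265)})
save('end',read_camera('scene')[0]); avg(2)"
```

```text
scene canopy c [579.5 204.1] wh [161.  220.8] ang 85.28
scene tray c [565.7 101.6] wh [103.9 111.5] ang 86.02
  stand coords s=-23.3 n=-5.0  s-range [-74.8  27.4] n-range [-52.   49.6]
  stump pts 70 0.043
side canopy c [573.  204.2] wh [158.7 218.4] ang 84.8
side tray c [574.4  99.5] wh [101.3 121.3] ang 83.86
  stand coords s=-24.2 n=10.3  s-range [-74.1  24. ] n-range [-49.5  65.8]
  stump pts 83 0.044
t 28.45 push,fz,rear_s,z,ff [  -0.47   -0.32 -193.54  167.99    0.  ] sd [0.48 0.05 0.06 0.07 0.  ]
```

View pics/end.png

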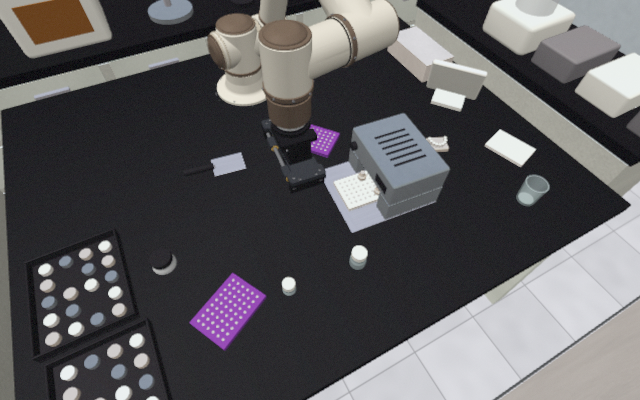

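The final view shows the tray in the mouth at (357,188) with the stumps at (362,176) and (377,189). The jars at (163,262), (289,286) and (358,258) and the jaw model at (437,144) haven't moved, and the arm is clear.

```bash
python3 -c "
from bench import order
print(order.hand_in())"
```

```text
the job is handed in; nothing more can be done
None
```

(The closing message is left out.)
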